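Fit a fresh gas-drying cartridge into its spring clips

TASK

Take the fresh blue gas-drying cartridge from the white rack and snap it sideways down into both spring clips of the holder, its white cap facing the brass gas fitting but clear of it. Then slide it along in the clips, gently, until the orange spring seal of the fitting is pushed fully in, and let go. Leave the spent pink cartridge and the glassware alone, and do not force the cartridge.

Things in the scene. Friction and masses are not known exactly. Their poses are not given: they have to be found in the camera images.
- cartridge_mid (a point): centre of the fresh cartridge: a blue cylinder lying along its own x axis, 26 mm in diameter, 170 mm long, about 0.12 kg (varies), with an end cap of 29 mm diameter and 13 mm length at each end; white cap at +x, black cap at -x. It is gripped across the bare blue body at mid-length, from above.
- cartridge_nose (a point): centre of the flat end face of the fresh cartridge's white cap, 85 mm along +x from its centre.
- cartridge: the fresh cartridge; origin at its centre, x along its axis towards the white cap.
- spent: the spent cartridge: same size and shape, with a dull pink body, in the other cradle of the rack; origin at its centre, x along its axis. Must stay in its cradle.
- holder: the fixed holder: aluminium base plate 270 x 76 x 14 mm with two upward-open C-shaped steel spring clips; origin on its underside midway between the clips; x along the clips' common axis towards the brass fitting, z up. Clips centred at x = -44 and +44 mm, each 10 mm long: 78 mm between them is free for fingers. The plate's top is 36 mm below the seated cartridge's axis.
- seat (a point): where the seated cartridge's axis passes: on the clips' axis midway between the clips, 50 mm above the holder's underside; axes as the holder's. To be clear of the seal while snapping in, the cartridge's centre should be about 18 mm on the -x side of this point; its caps miss the clips while its centre is within 22 mm of it.
- seal (a joint): how far the orange spring seal (flat disc of 22 mm diameter on the clips' axis, at the +x end of the holder, in a brass sleeve on a fixed white block) is pushed in along the holder's +x, in m: 0 free (6 mm proud), 0.006 fully in against its hard stop. Spring 1 to 2.5 N. The block is adjusted along x and not measured: fully home, the cartridge's centre lies anywhere within 9 mm of the seat point.
- rack: the fixed white rack, base 160 mm x 150 mm, with two V cradles, at y = -40 and +40 mm, each holding a cartridge along the rack's x axis, axis 50 mm above the underside; cradle supports at x = -55 and +55 mm, base top 38 mm below the axis. Origin at the centre of its underside.
- flask: small conical glass flask with pink contents, 75 mm in diameter, 102 mm tall; origin at the centre of its underside.
- flask_b: the same kind of flask with yellow contents; origin at the centre of its underside.
- beaker: glass beaker, 70 mm in diameter, 85 mm tall; origin at the centre of its underside.
- clip (a point): centre of the clip nearer the fitting (44 mm from the seat point), on the seated axis. Clip: a rigid saddle and two sprung jaws; mouth 35 mm wide at the top, 26 mm above the seated axis, narrowing to a 20 mm neck 9 mm above it. Pressing the cartridge down takes 10 to 20 N in all through the two necks, then it drops on the saddles. Seated, it slides along x with 4 to 11 N of drag.
There are look-alikes about, which are no part of the job. Of the things that look like the cartridge, the largest one is meant.

How it is judged (in metres and radians):
On the way:
1. the fresh cartridge is snapped into both clips, white cap towards the fitting, with the seal still free (z of cartridge_mid in the frame of seat below 0.0025 m and y of cartridge_mid in the frame of seat between -0.003 and 0.003 m and angle between the x axis of cartridge and the x axis of holder, either way round below 0.04 rad and x of cartridge_nose in the frame of seat above 0.05 m and value of joint seal below 0.002 m), for 0.1 s.
At the end, for the whole second after the job is handed in: the fresh cartridge lies at rest in both clips (axis within 3 mm of the clips' axis sideways, no more than 2.5 mm above it, and within 0.04 rad of it), white cap towards the fitting, pushing the seal in by more than 4 of its 6 mm; released (z of cartridge_mid in the frame of seat between -0.003 and 0.0025 m and y of cartridge_mid in the frame of seat between -0.003 and 0.003 m and angle between the x axis of cartridge and the x axis of holder, either way round below 0.04 rad and x of cartridge_nose in the frame of seat above 0.05 m and value of joint seal above 0.004 m and linear speed of cartridge below 0.01 m/s); the robot touches nothing.
It fails at once if the cartridge is pressed into the clips or their saddles with more than 50 N, the clips' own grip of about 20 N included (contact force between cartridge and holder above 50 N).
It fails at once if the seal is pushed with more than 20 N (contact force between cartridge and seal_c0 above 20 N).
It fails at once if the spent cartridge is moved by more than 15 mm (distance of spent from where it was at the start of the episode above 0.015 m).
It fails at once if a flask or the beaker is moved by more than 30 mm (distance of any of flask, flask_b, beaker from where it was at the start of the episode above 0.03 m).
It also fails if it takes over 67 s, if anything falls off the work surface, if the arm or the gripper's body presses on something with over 40 N, if the wrist force passes 120 N, or if a joint passes its speed limit or range.

ROBOT

A 6-joint arm with a two-finger parallel gripper is mounted at the origin on the work surface. World frame = base frame: x ahead of the robot, y to its left, z up, the work surface at z = 0. Lengths are in m, angles in degrees, forces in N, time in s.
With the tool pointing down it reaches from about 0.4 to 0.825 m from the base axis. Payload 7 kg.
Tool frame: the origin (TCP) lies midway between the tips of the shut fingers; the grasp point (between the pads) lies 19 mm behind it; z points along the fingers, y is the line along which they close (so a half turn about z gives the same grasp; the last joint's range is limited). The gripper opens to 88 mm and grips with 3 to 60 N. Pads are 19 mm wide; open, the fingers measure 130 mm over their backs; the gripper's body (78 mm by 193 mm) begins 47 mm behind the grasp point.
Start: joints at [-55.743, 20.546, 0.682, 0, -70.136, -16.507], TCP at [0.206, -0.643, 0.227] pointing down, gripper open.
Joint ranges: [-176.03, 176.03], [-82.01, 121.73], [-58.28, 71.71], [-173.87, 95.51], [-174.79, -0.11], [-173.66, 173.66]. Speed limits (degrees/s): [136.94, 136.94, 172.46, 180, 180, 180].

INTERFACE

Orientations are given as [roll, pitch, yaw] about the fixed x, y, z axes, in that order (R = Rz(yaw) Ry(pitch) Rx(roll)).
In Python, from plant import r gives the robot as it stands. The module is installed in compiled form; this text tells all that it offers.
- The arm moves only by the tool play_rows, never from a script. Its argument "rows" is a list of rows, each an object with "slide": the shift along the tool's x, y, z as a fraction of full scale, a list of three; "delta_rot": the turn, a rotation vector about the tool's x, y, z as a fraction of full scale, a list of three; "fingers": the opening, from -1 (shut) to 1 (fully open). In form: [{"slide": [x, y, z], "delta_rot": [rx, ry, rz], "fingers": fingers}, ...]. A call has 1 to 8 rows; each row shifts and turns the commanded pose from where the row before left it, along the tool's axes as they then stand; what a row does not reach is not made up. Full scale, the value 1, is 0.15 m for a shift and 0.08 rad for a turn. A row lasts 1/8 s, in which the tool goes at most 62.5 mm and 10.7 degrees, less where a joint would pass 70% of its speed; a pose out of reach is approached as far as the arm can. A call with a number of a shift or a turn outside -1 to 1 is refused whole. A call with a gripper value outside its range is refused whole. The fingers move at their own pace and stop on an object; "squeeze" is the grip in N (left out, the last holds). Time passes only in rows, so rows that do not move let the fingers close. It gives the time, the measured TCP pose, the force, the opening and the grip force at its end, in the units of the state.
- r.get_state(): the state, without advancing time (a new reading comes with each control period).
- r.capture(name): name is "scene" or "side" or "wrist"; returns a dict with "image" (400x640x3 uint8, blue, green, red), "fx", "fy", "cx", "cy" (pixels), "distortion" ([k1, k2, p1, p2, k3] as OpenCV has them; the pictures are not rectified), "R" (3x3) and "t" (3): a world point X has camera coordinates R X + t; the wrist camera has in their place "T_tool_cam" (4x4, takes a point from camera to tool coordinates, whose origin is the TCP and whose axes are the flange's). Camera axes: x right, y down, z forward; pixel columns grow to the right and rows downward; lengths in m; the calibration is good to about 2 mm. A picture is of the moment at which its call begins: read the wrist's pose just before it. There is no depth.
- r.close_job(): hands the job in; it is judged then, once.
The state is a dict: "time_s": time; "joints": joint angles; "qd": joint speeds; "joint_torque": joint torques, N m; "tcp_pos": TCP position; "eef_rot": TCP orientation; "contact_force": force on the tool from outside, world axes, zero at the start; "moment": the same for the moment, N m; "gripper_width": finger opening in m; "gripper_force": force on a finger pad.
Only numpy, scipy, OpenCV 4.12 (cv2) and the standard library are available. Lean on these libraries where they do the work, as an engineer would, in place of code of your own. Each camera call takes 0.05 s, during which the arm holds its last target. There are 200 camera calls.

## Working session

There is one attempt and no reset: what is moved stays moved. The work goes in short steps, Python scripts to look and compute and a tool call to move; the robot and the scene stay as the last step left them, time stands still between calls to the robot, and variables do not carry over. Pictures are saved under pics/ and viewed, at most 10 in all, crops included, and the job is handed in when it is done.

Besides the shell and the picture viewer there is one more tool, called after "Emit:" as name(argument=value, ...), one argument or row to a line, values as JSON. play_rows: Moves the arm, as the interface text tells. Shift numbers are shares of 0.15 m and turn numbers shares of 0.08 rad, none past 1 either way. Its arguments: {"type":"object","properties":{"rows":{"type":"array"},"squeeze":{"type":"number"}},"required":["rows"]}

```bash
mkdir -p pics
python3 - <<'E'
from plant import r
import cv2,numpy as np,pickle
s=r.get_state();print(s)
d={}
for n in("scene","side","wrist"):
    c=r.capture(n);d[n]=c
    cv2.imwrite(f"pics/{n}0.png",c["image"]);print(n,{k:np.round(v,4).tolist() for k,v in c.items() if k!="image"})
pickle.dump((s,d),open("c0.pkl","wb"))
E
```

```text
{'time_s': 0.0, 'joints': array([-5.57425064e+01,  2.05919165e+01,  6.32647409e-01, -1.87035351e-02,
       -7.01345496e+01, -1.65052298e+01]), 'qd': array([-0.02439983, -0.03373531, -0.06286641, -0.05306238,  0.04209812,
        0.03756634]), 'joint_torque': array([-5.81727954e-05, -5.82714736e+01,  2.93064737e+01,  6.99727044e+00,
        6.98617485e-03, -1.70139865e-04]), 'tcp_pos': array([ 0.20560724, -0.64241119,  0.22561314]), 'eef_rot': array([ 1.79905052e+02, -9.79872385e-03, -1.62254098e+02]), 'contact_force': array([0.25957808, 0.49311079, 0.09740341]), 'moment': array([ 0.00507336, -0.01821122, -0.03359819]), 'gripper_force': 0.0, 'gripper_width': 0.08777982957992922}
scene {'fx': 364.4678, 'fy': 364.4678, 'cx': 313.8375, 'cy': 199.5305, 'distortion': [-0.0593, 0.0, 0.0, 0.0, 0.0], 'R': [[0.2493, 0.9683, 0.0137], [0.6376, -0.1535, -0.7549], [-0.7289, 0.197, -0.6557]], 't': [-0.1077, -0.316, 1.4673]}
side {'fx': 414.8417, 'fy': 414.8417, 'cx': 316.9685, 'cy': 192.8581, 'distortion': [-0.0133, 0.0, 0.0, 0.0, 0.0], 'R': [[-0.9882, -0.1512, 0.0233], [-0.1128, 0.6175, -0.7784], [0.1034, -0.7719, -0.6273]], 't': [0.5495, 0.1175, 1.2226]}
wrist {'fx': 348.7849, 'fy': 348.7849, 'cx': 315.5122, 'cy': 201.8873, 'distortion': [-0.0194, 0.0, 0.0, 0.0, 0.0], 'T_tool_cam': [[0.0014, -0.9669, -0.2552, 0.0677], [1.0, 0.0013, 0.0008, 0.0006], [-0.0005, -0.2553, 0.9669, -0.1587], [0.0, 0.0, 0.0, 1.0]]}
```

View pics/scene0.png

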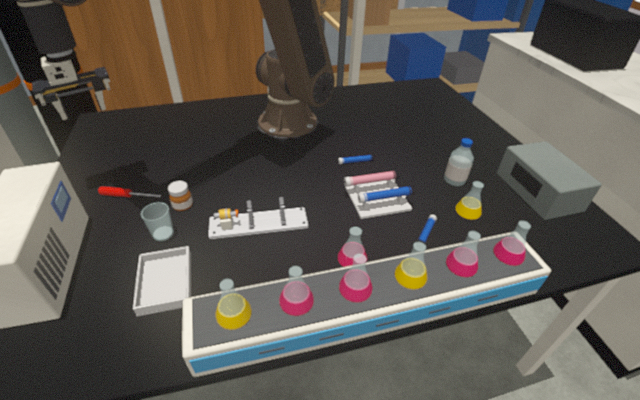

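View pics/side0.png

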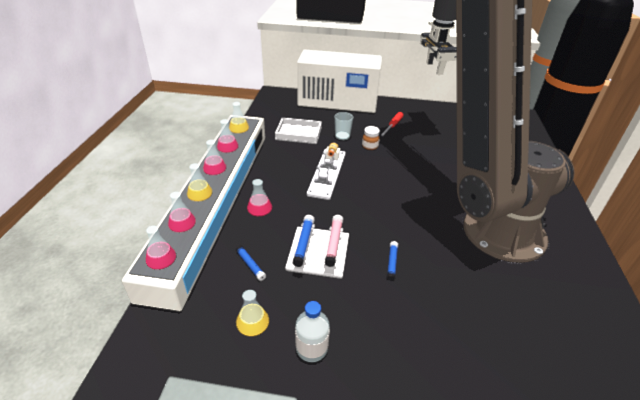

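The fresh cartridge could be one of three blue cylinders in the scene view: (387,194) in the rack, (355,159) loose, or (428,229) loose. The one in the rack is the largest, and it lies beside the pink one, so it fits the description. I'll confirm this in an enlarged crop and measure at the same time.

```bash
cat > h.py <<'E'
import cv2,numpy as np
def ray(c,uv,s=None):
    K=np.array([[c["fx"],0,c["cx"]],[0,c["fy"],c["cy"]],[0,0,1]])
    p=cv2.undistortPoints(np.array([[uv]],float),K,np.array(c["distortion"]))[0,0]
    d=np.array([*p,1.])
    if "R" in c:
        R=np.array(c["R"]);return -R.T@c["t"],R.T@d
    from scipy.spatial.transform import Rotation as Ro
    M=Ro.from_euler("xyz",s["eef_rot"],degrees=True).as_matrix();T=np.array(c["T_tool_cam"])
    return M@T[:3,3]+s["tcp_pos"],M@T[:3,:3]@d
def onz(c,uv,z,s=None):
    o,d=ray(c,uv,s);return o+d*(z-o[2])/d[2]
def cross(c1,a,c2,b):
    o,d=ray(c1,a);p,e=ray(c2,b)
    t=np.linalg.lstsq(np.c_[d,-e],p-o,rcond=None)[0]
    return (o+d*t[0]+p+e*t[1])/2,np.linalg.norm(o+d*t[0]-p-e*t[1])
def blobs(im,lo,hi,amin=60):
    m=cv2.inRange(cv2.cvtColor(im,cv2.COLOR_BGR2HSV),lo,hi)
    n,l,st,ce=cv2.connectedComponentsWithStats(m)
    return [(l==i,st[i],ce[i]) for i in range(1,n) if st[i][4]>=amin]
def axis(m):
    ys,xs=np.nonzero(m);r=cv2.minAreaRect(np.c_[xs,ys].astype(np.float32))
    b=cv2.boxPoints(r);e=sorted([(np.linalg.norm(b[i]-b[(i+1)%4]),i) for i in range(2)])[0][1]
    return (b[e]+b[e+1])/2,(b[e+2]+b[(e+3)%4])/2,r
E
python3 - <<'E'
import pickle;from h import *
s,d=pickle.load(open("c0.pkl","rb"))
for n,roi in(("scene",(330,130,450,250)),("side",(220,190,420,290))):
    c=d[n];im=c["image"].copy();k=np.zeros_like(im);x0,y0,x1,y1=roi;k[y0:y1,x0:x1]=im[y0:y1,x0:x1]
    for nm,lo,hi,z in(("blue",(105,120,50),(130,255,255),.05),("pink",(160,40,100),(180,150,255),.05)):
        for m,st,ce in blobs(k,lo,hi):
            a,b,r=axis(m);A,B=onz(c,a,z),onz(c,b,z)
            print(n,nm,ce.round(),st[4],"mid",onz(c,(a+b)/2,z).round(3),A.round(3),B.round(3),np.linalg.norm(A-B).round(3))
    for m,st,ce in blobs(c["image"],(8,100,120),(22,255,255),15): print(n,"orange",ce.round(1),st, onz(c,ce,.05).round(3))
    # white plate
    h=(190,180,330,250) if n=="scene" else (300,140,355,205)
    k=np.zeros_like(im);x0,y0,x1,y1=h;k[y0:y1,x0:x1]=im[y0:y1,x0:x1]
    for m,st,ce in blobs(k,(0,0,120),(180,60,255),100): 
        a,b,r=axis(m);print(n,"plate",ce.round(),st[4],onz(c,a,.014).round(3),onz(c,b,.014).round(3))
a=cv2.resize(d["scene"]["image"][140:255,200:450],(800,368),interpolation=2)
b=cv2.resize(d["side"]["image"][135:275,230:410],(298,232),interpolation=2)
c=cv2.resize(d["side"]["image"][135:205,290:380],(298,232),interpolation=2)
o=np.zeros((600,800,3),np.uint8);o[:368]=a;o[368:,:298]=b;o[368:,300:598]=c
cv2.imwrite("pics/crop.png",o)
E
```

```text
scene blue [357. 158.] 175 mid [0.382 0.16  0.05 ] [0.385 0.209 0.05 ] [0.38  0.113 0.05 ] 0.096
scene blue [390. 193.] 323 mid [0.568 0.19  0.05 ] [0.57  0.259 0.05 ] [0.566 0.123 0.05 ] 0.137
scene blue [426. 230.] 184 mid [0.732 0.225 0.05 ] [0.699 0.259 0.05 ] [0.764 0.194 0.05 ] 0.092
scene pink [373. 177.] 368 mid [0.488 0.173 0.05 ] [0.488 0.245 0.05 ] [0.488 0.102 0.05 ] 0.143
scene pink [352. 246.] 151 mid [0.738 0.018 0.05 ] [0.745 0.047 0.05 ] [ 0.73  -0.011  0.05 ] 0.06
scene orange [135.   55.5] [ 111    0   50  105 1278] [-0.808 -0.665  0.05 ]
scene orange [132.7   3.1] [130   0   6   9  22] [-2.093 -0.836  0.05 ]
scene orange [183.   25.5] [175   0  16  51 177] [-1.319 -0.426  0.05 ]
scene orange [214.3  51.9] [ 202    0   27   98 1285] [-0.752 -0.249  0.05 ]
scene orange [223.    4.4] [221   0   6  10  23] [-1.832 -0.139  0.05 ]
scene orange [254.2  33. ] [245   0  19  73 630] [-1.037  0.002  0.05 ]
scene orange [332.6  10.4] [322   0  18  30 249] [-1.471  0.631  0.05 ]
scene orange [383.7  15.6] [364   0  60  34 949] [-1.27   0.951  0.05 ]
scene orange [76.9 27.6] [ 
[... 2521 characters left out ...]
range [594.   84.2] [ 545   14   95  146 1192] [-0.611 -1.075  0.05 ]
side orange [541.3  60. ] [533  54  18  12 120] [-0.439 -1.347  0.05 ]
side orange [204.9  89.6] [153  81 106  18 951] [ 1.152 -0.648  0.05 ]
side orange [242.3 128.7] [230 121  19  12  33] [ 0.895 -0.354  0.05 ]
side orange [370.3 138.8] [363 135  16   8  75] [ 0.416 -0.372  0.05 ]
side orange [331.5 150.7] [328 147   9   9  44] [ 0.547 -0.267  0.05 ]
side orange [202.1 194.3] [187 184  25  17  58] [0.901 0.044 0.05 ]
side orange [264.  322.8] [251 310  18  26  63] [0.607 0.446 0.05 ]
side orange [238. 324.] [236 314   9  21  35] [0.662 0.458 0.05 ]
side plate [326. 175.] 1073 [ 0.545 -0.357  0.014] [ 0.563 -0.04   0.014]
```

View pics/crop.png

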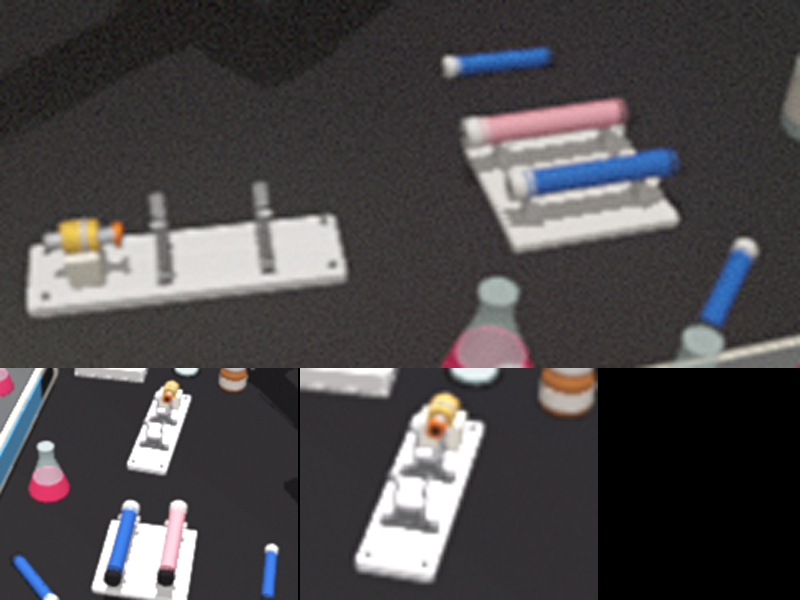

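The crop confirms it. The large blue cartridge in the rack has its white cap at the left (scene 364,196), beside the pink one; the other two blue cylinders are smaller and loose. The holder's fitting is at scene (228,212), with the clips at about (250,213) and (281,210). Next I'll go above the holder for a closer look on the way to the cartridge.

```bash
cat > plan.py <<'E'
import sys,numpy as np
from plant import r
from scipy.spatial.transform import Rotation as Ro
def plan(target,yaw,n,s=None):
    s=s or r.get_state()
    R=Ro.from_euler("xyz",s["eef_rot"],degrees=True);G=Ro.from_euler("xyz",[180,0,yaw],degrees=True)
    rv=(R.inv()*G).as_rotvec()/n;step=(np.array(target)-s["tcp_pos"])/n
    print("turn/row",(rv/.08).round(3))
    for i in range(n): print(((R*Ro.from_rotvec(rv*i)).inv().apply(step)/.15).round(3).tolist())
if __name__=="__main__":
    a=list(map(float,sys.argv[1:]));plan(a[:3],a[3],int(a[4]))
E
python3 plan.py .55 -.2 .25 -94 16
```

```text
turn/row [ 0.001  0.    -0.931]
[-0.193, 0.132, -0.01]
[-0.202, 0.117, -0.01]
[-0.21, 0.102, -0.01]
[-0.217, 0.086, -0.01]
[-0.223, 0.069, -0.01]
[-0.228, 0.053, -0.01]
[-0.231, 0.036, -0.01]
[-0.233, 0.018, -0.01]
[-0.234, 0.001, -0.01]
[-0.233, -0.016, -0.01]
[-0.231, -0.034, -0.01]
[-0.228, -0.051, -0.01]
[-0.224, -0.068, -0.01]
[-0.218, -0.084, -0.01]
[-0.211, -0.1, -0.01]
[-0.203, -0.115, -0.01]
```

Emit:
play_rows(
  rows=[
    {"slide":[-0.193,0.132,-0.01],"delta_rot":[0,0,-0.93],"fingers":0.15},
    {"slide":[-0.2,0.117,-0.01],"delta_rot":[0,0,-0.93],"fingers":0.15},
    {"slide":[-0.21,0.1,-0.01],"delta_rot":[0,0,-0.93],"fingers":0.15},
    {"slide":[-0.217,0.086,-0.01],"delta_rot":[0,0,-0.93],"fingers":0.15},
    {"slide":[-0.223,0.07,-0.01],"delta_rot":[0,0,-0.93],"fingers":0.15},
    {"slide":[-0.228,0.053,-0.01],"delta_rot":[0,0,-0.93],"fingers":0.15},
    {"slide":[-0.231,0.036,-0.01],"delta_rot":[0,0,-0.93],"fingers":0.15},
    {"slide":[-0.233,0.018,-0.01],"delta_rot":[0,0,-0.93],"fingers":0.15},
  ],
  squeeze=20,
)

```text
time_s: 1.15
tcp_pos: [0.3782, -0.4208, 0.2384]
eef_rot: [180.0, 0.0, -128.0]
contact_force: [0.2, 0.4, 0.2]
gripper_width: 0.0505
gripper_force: 0.0
```

Emit:
play_rows(
  rows=[
    {"slide":[-0.234,0,-0.01],"delta_rot":[0,0,-0.93],"fingers":0.15},
    {"slide":[-0.233,-0.016,-0.01],"delta_rot":[0,0,-0.93],"fingers":0.15},
    {"slide":[-0.231,-0.034,-0.01],"delta_rot":[0,0,-0.93],"fingers":0.15},
    {"slide":[-0.228,-0.05,-0.01],"delta_rot":[0,0,-0.93],"fingers":0.15},
    {"slide":[-0.224,-0.068,-0.01],"delta_rot":[0,0,-0.93],"fingers":0.15},
    {"slide":[-0.218,-0.084,-0.01],"delta_rot":[0,0,-0.93],"fingers":0.15},
    {"slide":[-0.21,-0.1,-0.01],"delta_rot":[0,0,-0.93],"fingers":0.15},
    {"slide":[-0.2,-0.115,-0.01],"delta_rot":[0,0,-0.93],"fingers":0.15},
  ],
)

```text
time_s: 2.15
tcp_pos: [0.5504, -0.2002, 0.2505]
eef_rot: [180.0, 0.0, -93.9]
contact_force: [1.0, 0.1, 0.1]
gripper_width: 0.0501
gripper_force: 0.0
```

Emit:
play_rows(
  rows=[
    {"slide":[0,0,0],"delta_rot":[0,0,0],"fingers":0.15},
    {"slide":[0,0,0],"delta_rot":[0,0,0],"fingers":0.15},
  ],
)

```text
time_s: 2.4
tcp_pos: [0.5495, -0.2013, 0.2502]
eef_rot: [180.0, 0.0, -94.1]
contact_force: [-0.2, 0.1, 0.1]
gripper_width: 0.0505
gripper_force: 0.0
```

```bash
python3 - <<'E'
from plant import r
import cv2,pickle
s=r.get_state();c=r.capture("wrist");pickle.dump((s,c),open("w1.pkl","wb"));cv2.imwrite("pics/w1.png",c["image"]);print(s["tcp_pos"],s["eef_rot"])
E
python3 plan.py .567 .2 .2 -90 8
```

```text
[ 0.54954369 -0.20129634  0.25023475] [ 1.79957306e+02  8.12864476e-04 -9.40639521e+01]
turn/row [ 0.001  0.    -0.112]
[-0.335, 0.009, 0.042]
[-0.335, 0.006, 0.042]
[-0.335, 0.003, 0.042]
[-0.335, 0.0, 0.042]
[-0.335, -0.003, 0.042]
[-0.335, -0.006, 0.042]
[-0.335, -0.009, 0.042]
[-0.335, -0.012, 0.042]
```

View pics/w1.png

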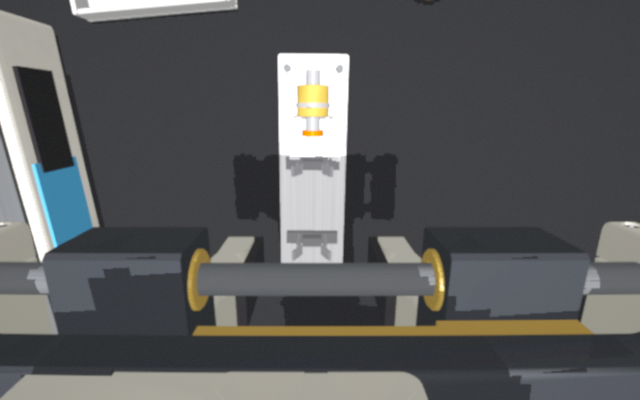

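The wrist view shows the holder upright in the picture: fitting at (313,100), orange seal at (313,133), clips at about (312,160) and (312,240). I'll enlarge it to pick out the edges.

Run:
```python
import pickle;from h import *
s,c=pickle.load(open("w1.pkl","rb"));im=c["image"]
k=im[50:260,255:370]
o=cv2.convertScaleAbs(cv2.resize(k,None,fx=2.85,fy=2.85,interpolation=cv2.INTER_CUBIC),alpha=.8)
o2=cv2.resize(im[145:260,270:355],None,fx=5,fy=5,interpolation=cv2.INTER_CUBIC)
w=np.zeros((600,800,3),np.uint8);w[:o.shape[0],:o.shape[1]]=o;w[:o2.shape[0],340:340+o2.shape[1]]=o2
cv2.imwrite("pics/w1c.png",w)
g=cv2.cvtColor(im,cv2.COLOR_BGR2GRAY).astype(float)
for v in(70,85,145,185,200,215,255):
    row=g[v,260:370];b=np.nonzero(row>90)[0]+260
    d=np.diff(cv2.GaussianBlur(g[v-1:v+2].mean(0)[None],(3,1),0)[0])
    L=260+d[260:300].argmax()+.5;Rr=330+d[330:370].argmin()+.5
    A,B=onz(c,(L,v),.014,s),onz(c,(Rr,v),.014,s);print(v,L,Rr,"mid",((A+B)/2).round(4),"w",np.linalg.norm(A-B).round(4))
for m,st,ce in blobs(im[40:160,260:370],(3,120,120),(30,255,255),8): print(ce+[260,40],st[:]+[260,40,0,0,0],onz(c,ce+[260,40],.05,s).round(4))
```

```text
70 276.5 348.5 mid [ 0.5453 -0.3102  0.014 ] w 0.0769
85 277.5 348.5 mid [ 0.5459 -0.2949  0.014 ] w 0.0766
145 278.5 346.5 mid [ 0.551  -0.2308  0.014 ] w 0.0764
185 279.5 344.5 mid [ 0.5549 -0.1851  0.014 ] w 0.0752
200 279.5 344.5 mid [ 0.5562 -0.1672  0.014 ] w 0.076
215 279.5 344.5 mid [ 0.5575 -0.1489  0.014 ] w 0.0769
255 280.5 342.5 mid [ 0.5618 -0.098   0.014 ] w 0.0757
[303.54644809  93.25136612] [298  85  12  17 183] [ 0.5557 -0.2854  0.05  ]
[321.14136126  93.45026178] [315  86  13  16 191] [ 0.5384 -0.284   0.05  ]
[304.09782609 111.81521739] [298 108  14   8  92] [ 0.5565 -0.2676  0.05  ]
[320.06666667 111.96666667] [314 109  13   7  90] [ 0.5406 -0.2664  0.05  ]
[312.07865169 132.91011236] [303 131  19   5  89] [ 0.5501 -0.2464  0.05  ]
```

View pics/w1c.png

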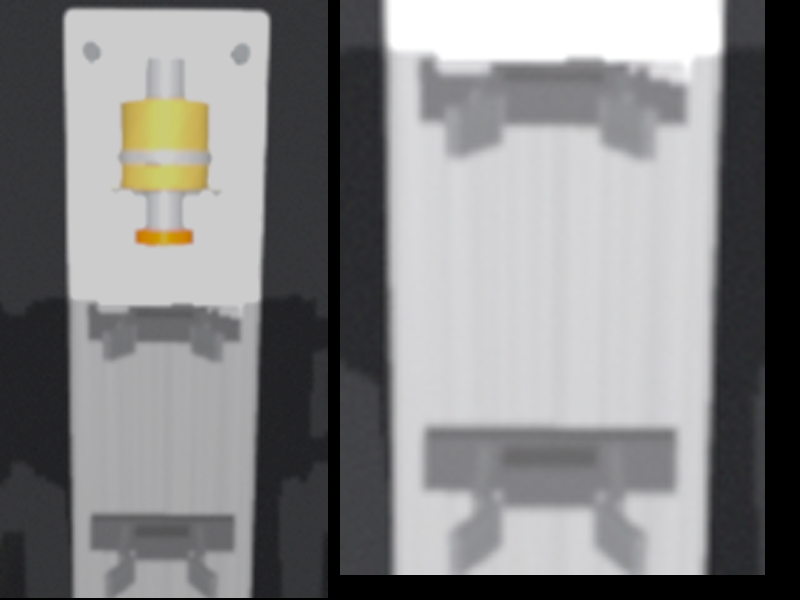

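Run:
```python
import pickle;from h import *
s,c=pickle.load(open("w1.pkl","rb"))
a=np.radians(-94.45);u=np.array([np.cos(a),np.sin(a),0]);n=np.array([-u[1],u[0],0]);o=np.array([.5453,-.3102,0])
f=lambda p,z:((onz(c,p,z,s)-o)@u,(onz(c,p,z,s)-o)@n)
for nm,p,z in(("c1 jawL",(293,176.3),.076),("c1 jawR",(333,176.5),.076),("c2 jawL",(293,259.2),.076),("c2 jawR",(330,259.2),.076),
 ("c1 foot near",(312,169.4),.016),("c2 foot far",(312,230.6),.016),("c2 foot near",(312,243),.016),("c2 saddle",(312,235),.036),("c2 saddle",(312,238.5),.036),
 ("plate top",(313,57),.014),("seal face",(312,136),.05),("c1sadl",(312,160.),.036),("c1sadl",(312,164),.036)): print(nm,np.round(f(p,z),4))
```

```text
c1 jawL [-0.1038  0.0178]
c1 jawR [-0.1037 -0.0209]
c2 jawL [-0.1907  0.0186]
c2 jawR [-0.1904 -0.0197]
c1 foot near [-1.07e-01 -1.00e-04]
c2 foot far [-0.1806 -0.0005]
c2 foot near [-0.1963 -0.0006]
c2 saddle [-0.1788 -0.0006]
c2 saddle [-0.183  -0.0007]
plate top [ 0.0129 -0.0004]
seal face [-0.067  -0.0001]
c1sadl [-0.0934 -0.0002]
c1sadl [-0.0977 -0.0002]
```

Emit:
play_rows(
  rows=[
    {"slide":[-0.335,0.01,0.02],"delta_rot":[0,0,-0.11],"fingers":0.15},
    {"slide":[-0.335,0.006,0.02],"delta_rot":[0,0,-0.11],"fingers":0.15},
    {"slide":[-0.335,0.003,0.02],"delta_rot":[0,0,-0.11],"fingers":0.15},
    {"slide":[-0.335,0,0.04],"delta_rot":[0,0,-0.11],"fingers":0.15},
    {"slide":[-0.335,0,0.04],"delta_rot":[0,0,-0.11],"fingers":0.15},
    {"slide":[-0.335,-0.006,0.04],"delta_rot":[0,0,-0.11],"fingers":0.15},
    {"slide":[-0.335,-0.01,0.04],"delta_rot":[0,0,-0.11],"fingers":0.15},
    {"slide":[-0.335,-0.01,0.04],"delta_rot":[0,0,-0.11],"fingers":0.15},
  ],
)

```text
time_s: 3.45
tcp_pos: [0.567, 0.201, 0.2116]
eef_rot: [-180.0, 0.0, -90.1]
contact_force: [1.1, 0.5, -0.3]
gripper_width: 0.0507
gripper_force: 0.0
```

Emit:
play_rows(
  rows=[
    {"slide":[0,0,0],"delta_rot":[0,0,0],"fingers":0.15},
    {"slide":[0,0,0],"delta_rot":[0,0,0],"fingers":0.15},
  ],
)

```text
time_s: 3.7
tcp_pos: [0.5668, 0.1997, 0.2115]
eef_rot: [180.0, -0.0, -90.0]
contact_force: [0.2, 0.0, 0.3]
gripper_width: 0.0504
gripper_force: 0.0
```

Run:
```python
from plant import r
import pickle;from h import *
s=r.get_state();c=r.capture("wrist");pickle.dump((s,c),open("w2.pkl","wb"));cv2.imwrite("pics/w2.png",c["image"]);print(s["tcp_pos"],s["eef_rot"])
for m,st,ce in blobs(c["image"],(105,120,50),(130,255,255),200):
    a,b,q=axis(m);print(ce.round(),st,a,b,onz(c,a,.05,s).round(4),onz(c,b,.05,s).round(4),q[1])
```

```text
[0.56683442 0.19968522 0.21149156] [ 1.79980814e+02 -2.22655087e-02 -9.00443791e+01]
[313. 166.] [ 299   91   29  154 4005] [313.5969   90.92296] [312.46268 244.0405 ] [0.5689 0.1159 0.05  ] [0.5701 0.2594 0.05  ] (27.177032470703125, 153.12171936035156)
[546. 157.] [ 526  109   43  100 2300] [556.90247 107.62195] [535.44885 207.73904] [0.351  0.1292 0.05  ] [0.3557 0.2223 0.05  ] (23.397415161132812, 102.389892578125)
[185. 215.] [ 148  183   77   71 1534] [152.86166 188.31345] [220.66623 247.07742] [0.7207 0.2034 0.05  ] [0.6605 0.2627 0.05  ] (89.72547912597656, 20.302846908569336)
```

View pics/w2.png

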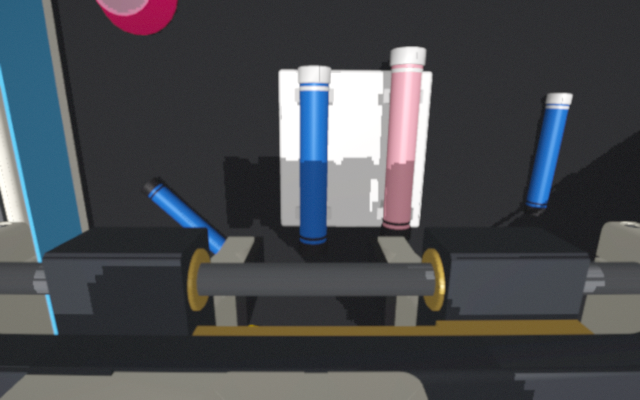

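The wrist view shows the fresh cartridge at (313,166), with its white cap at the top, (314,75), and the pink one beside it at (403,140). The two smaller blue ones are well apart. I'll descend and grip.

Emit:
play_rows(
  rows=[
    {"slide":[0.033,-0.006,0.2],"delta_rot":[0,0,0.1],"fingers":0.15},
    {"slide":[0.033,-0.006,0.2],"delta_rot":[0,0,0],"fingers":0.15},
    {"slide":[0.033,-0.006,0.2],"delta_rot":[0,0,0],"fingers":0.15},
    {"slide":[0,0,0.2],"delta_rot":[0,0,0],"fingers":0.15},
    {"slide":[0,0,0.15],"delta_rot":[0,0,0],"fingers":0.15},
    {"slide":[0,0,0.15],"delta_rot":[0,0,0],"fingers":0.15},
    {"slide":[0,0,0.1],"delta_rot":[0,0,0],"fingers":0.15},
    {"slide":[0,0,0],"delta_rot":[0,0,0],"fingers":0.15},
  ],
)

```text
time_s: 4.75
tcp_pos: [0.5692, 0.1844, 0.0309]
eef_rot: [179.9, -0.1, -90.5]
contact_force: [0.4, -0.4, -0.5]
gripper_width: 0.0503
gripper_force: 0.0
```

Emit:
play_rows(
  rows=[
    {"slide":[0,0,0],"delta_rot":[0,0,0],"fingers":-1},
    {"slide":[0,0,0],"delta_rot":[0,0,0],"fingers":-1},
    {"slide":[0,0,0],"delta_rot":[0,0,0],"fingers":-1},
    {"slide":[0,0,0],"delta_rot":[0,0,0],"fingers":-1},
    {"slide":[0,0,0],"delta_rot":[0,0,0],"fingers":-1},
    {"slide":[0,0,0],"delta_rot":[0,0,0],"fingers":-1},
  ],
  squeeze=35,
)

```text
time_s: 5.5
tcp_pos: [0.5691, 0.1858, 0.0321]
eef_rot: [180.0, 0.0, -90.5]
contact_force: [-5.7, 1.1, 5.5]
gripper_width: 0.0254
gripper_force: 35.0
```

Emit:
play_rows(
  rows=[
    {"slide":[0,0,-0.05],"delta_rot":[0,0,0],"fingers":-1},
    {"slide":[0,0,-0.1],"delta_rot":[0,0,0],"fingers":-1},
    {"slide":[0,0,-0.2],"delta_rot":[0,0,0],"fingers":-1},
    {"slide":[0,0,-0.2],"delta_rot":[0,0,0],"fingers":-1},
    {"slide":[0,0,-0.2],"delta_rot":[0,0,0],"fingers":-1},
    {"slide":[0,0,-0.15],"delta_rot":[0,0,0],"fingers":-1},
    {"slide":[0,0,0],"delta_rot":[0,0,0],"fingers":-1},
    {"slide":[0,0,0],"delta_rot":[0,0,0],"fingers":-1},
  ],
)

```text
time_s: 6.5
tcp_pos: [0.5692, 0.1854, 0.1663]
eef_rot: [180.0, 0.0, -90.5]
contact_force: [0.3, -0.6, -1.6]
gripper_width: 0.0253
gripper_force: 35.0
```

```bash
cat > nose.py <<'E'
from plant import r
import pickle;from h import *
from scipy.spatial.transform import Rotation as Ro
s=r.get_state();c=r.capture("wrist");pickle.dump((s,c),open("w3.pkl","wb"));cv2.imwrite("pics/w3.png",c["image"]);print(s["tcp_pos"],s["eef_rot"],s["contact_force"])
M=Ro.from_euler("xyz",s["eef_rot"],degrees=True).as_matrix();zc=s["tcp_pos"][2]+.019
t=lambda p,z:(M.T@(onz(c,p,z,s)-s["tcp_pos"])).round(4)
im=c["image"][:, 200:430]
for nm,lo,hi in(("blue",(105,120,50),(130,255,255)),("white",(0,0,170),(180,50,255))):
    for m,st,ce in blobs(im,lo,hi,150):
        a,b,q=axis(m);a=a+[200,0];b=b+[200,0]
        print(nm,st+[200,0,0,0,0],"axis",a.round(1),b.round(1),t(a,zc),t(b,zc),"top edge@z+14.5",t((ce[0]+200,st[1]),zc+.0145),t((ce[0]+200,st[1]),zc-.0145))
E
python3 nose.py; python3 plan.py .5572 -.1507 .16 -94.4 8
```

```text
[0.56917409 0.18540069 0.16629117] [ 1.79976854e+02  7.88359694e-03 -9.04866790e+01] [ 0.32222364 -0.60035091 -1.60453934]
blue [284  85  65   8 458] axis [348.   88.5] [284.   88.5] [ 0.0756  0.012  -0.019 ] [ 0.0755 -0.0125 -0.019 ] top edge@z+14.5 [ 0.0759 -0.0003 -0.0335] [ 0.0778 -0.0002 -0.0045]
blue [ 284  103   64  160 9869] axis [315.5 103. ] [315.5 262. ] [ 0.0702 -0.0005 -0.019 ] [ 0.0037 -0.0004 -0.019 ] top edge@z+14.5 [ 0.0699 -0.0004 -0.0335] [ 0.0705 -0.0004 -0.0045]
blue [ 286  296   60   30 1748] axis [345.  310.5] [286.  310.5] [-0.0201  0.013  -0.019 ] [-0.0201 -0.0137 -0.019 ] top edge@z+14.5 [-0.0044 -0.0002 -0.0335] [-0.0211 -0.0002 -0.0045]
white [  276    44   128   192 12156] axis [339.5  44. ] [339.5 235. ] [ 0.0914  0.0084 -0.019 ] [ 0.0162  0.0098 -0.019 ] top edge@z+14.5 [ 0.0889  0.011  -0.0335] [ 0.0939  0.0137 -0.0045]
white [ 406   56   24  110 1236] axis [417.5  56. ] [417.5 165. ] [ 0.0873  0.0377 -0.019 ] [ 0.0462  0.0408 -0.019 ] top edge@z+14.5 [ 0.0853  0.0348 -0.0335] [ 0.0894  0.043  -0.0045]
turn/row [ 0.002 -0.001  0.107]
[0.28, 0.007, 0.005]
[0.28, 0.005, 0.005]
[0.28, 0.003, 0.005]
[0.28, 0.0, 0.005]
[0.28, -0.002, 0.005]
[0.28, -0.005, 0.005]
[0.28, -0.007, 0.005]
[0.28, -0.009, 0.005]
```

View pics/w3.png

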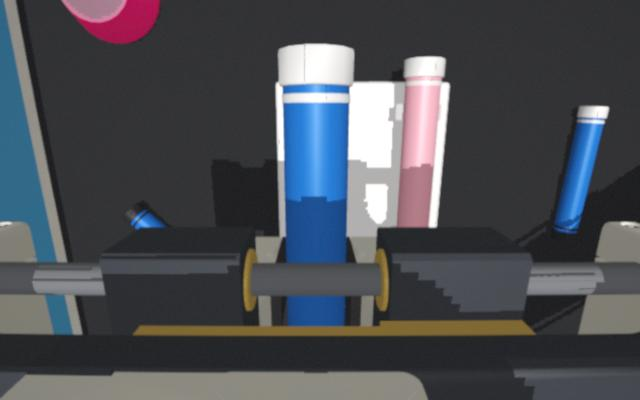

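The cartridge is held straight. Its white nose is at row 44, so the cartridge centre lies about 4 mm ahead of the TCP. I'll carry it to above the holder, with the TCP 22 mm on the -x side of the seat.

Emit:
play_rows(
  rows=[
    {"slide":[0.277,0.007,0],"delta_rot":[0,0,0.107],"fingers":-1},
    {"slide":[0.277,0.005,0],"delta_rot":[0,0,0.107],"fingers":-1},
    {"slide":[0.277,0.003,0],"delta_rot":[0,0,0.107],"fingers":-1},
    {"slide":[0.277,0,0],"delta_rot":[0,0,0.107],"fingers":-1},
    {"slide":[0.277,-0.002,0],"delta_rot":[0,0,0.107],"fingers":-1},
    {"slide":[0.277,-0.005,0],"delta_rot":[0,0,0.107],"fingers":-1},
    {"slide":[0.277,-0.007,0],"delta_rot":[0,0,0.107],"fingers":-1},
    {"slide":[0.277,-0.009,0],"delta_rot":[0,0,0.107],"fingers":-1},
  ],
)

```text
time_s: 7.55
tcp_pos: [0.5574, -0.148, 0.1654]
eef_rot: [179.9, -0.0, -94.4]
contact_force: [0.3, -0.1, -1.0]
gripper_width: 0.0253
gripper_force: 35.0
```

Emit:
play_rows(
  rows=[
    {"slide":[0,0,0.1],"delta_rot":[0,0,0],"fingers":-1},
    {"slide":[0,0,0.15],"delta_rot":[0,0,0],"fingers":-1},
    {"slide":[0,0,0.15],"delta_rot":[0,0,0],"fingers":-1},
    {"slide":[0,0,0.1],"delta_rot":[0,0,0],"fingers":-1},
    {"slide":[0,0,0],"delta_rot":[0,0,0],"fingers":-1},
    {"slide":[0,0,0],"delta_rot":[0,0,0],"fingers":-1},
  ],
)

```text
time_s: 8.3
tcp_pos: [0.5586, -0.1465, 0.0921]
eef_rot: [-180.0, -0.0, -94.4]
contact_force: [0.5, -0.7, -0.5]
gripper_width: 0.025
gripper_force: 35.0
```

```bash
python3 plan.py .5575 -.1467 .085 -94.4 1
python3 - <<'E'
from plant import r
import pickle;from h import *
s=r.get_state();print(s["tcp_pos"],s["eef_rot"],s["contact_force"],s["moment"])
d={n:r.capture(n) for n in("wrist","side","scene")};pickle.dump((s,d),open("w4.pkl","wb"))
o=np.zeros((600,800,3),np.uint8)
o[:400,:640]=0;w=d["wrist"]["image"][20:240,220:420];o[:440,:400]=cv2.resize(w,None,fx=2,fy=2)
a=d["side"]["image"][120:220,280:380];o[:400,400:]=cv2.resize(a,(400,400),interpolation=2)
b=d["scene"]["image"][170:240,190:390];o[460:600,400:]=cv2.resize(b,(400,140),interpolation=2)
cv2.imwrite("pics/w4.png",o)
E
```

```text
turn/row [-0.008 -0.002  0.008]
[0.002, 0.007, 0.047]
[ 0.55859207 -0.14651087  0.09205213] [-1.79964361e+02 -9.34411415e-03 -9.43640608e+01] [ 0.46857022 -0.69130614 -0.46414044] [0.01481854 0.05640672 0.00887962]
```

View pics/w4.png

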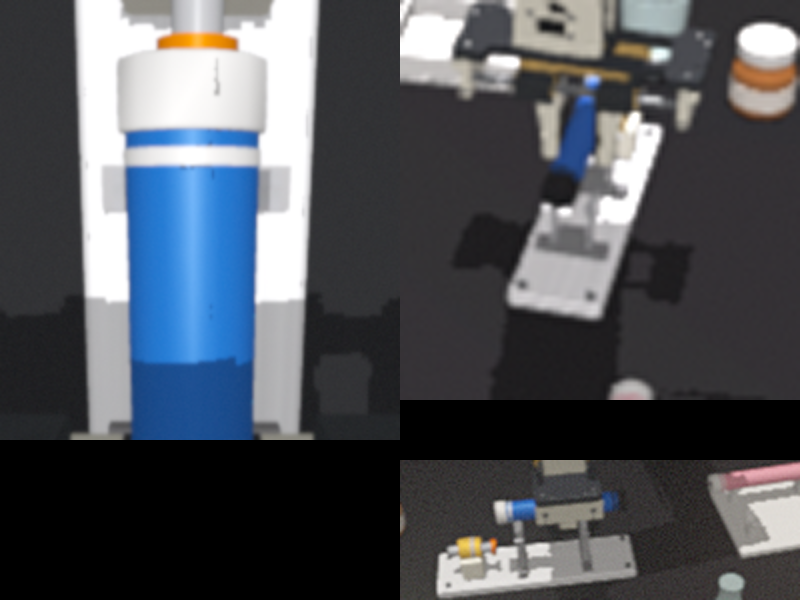

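The crop shows the nose just on the -x side of the seal, and the cartridge parallel to the plate. The seal lies slightly right of the cap: about px 318.5 against 316. I'll check the sideways error by numbers.

Run:
```python
import pickle;from h import *
from scipy.spatial.transform import Rotation as Ro
s,d=pickle.load(open("w4.pkl","rb"));c=d["wrist"];im=c["image"]
M=Ro.from_euler("xyz",s["eef_rot"],degrees=True).as_matrix()
t=lambda p,z:(M.T@(onz(c,p,z,s)-s["tcp_pos"])).round(4)
for m,st,ce in blobs(im[20:60,280:360],(3,120,120),(22,255,255),8): print("orange",st,t((280+st[0]+st[2]/2-.5,20+ce[1]),.05))
g=cv2.cvtColor(im,cv2.COLOR_BGR2GRAY).astype(float)
for v in(40,70,130,160,190,215):
    dd=np.diff(cv2.GaussianBlur(g[v-1:v+2].mean(0)[None],(3,1),0)[0])
    L=245+dd[245:276].argmax()+.5;R=360+dd[360:395].argmin()+.5
    A,B=t((L,v),.014),t((R,v),.014);print(v,L,R,((A+B)/2).round(4),(B-A)[1])
for m,st,ce in blobs(im[30:240,260:370],(105,120,50),(130,255,255),400):
    for v in(100,150,200):
        x=np.nonzero(m[v-30])[0]+260
        if len(x): print("body",v,x.min(),x.max(),t(((x.min()+x.max())/2,v),s["tcp_pos"][2]+.019))
w=cv2.inRange(cv2.cvtColor(im,cv2.COLOR_BGR2HSV),(0,0,120),(180,60,255))
print("cap top row edge",[ (v,g[v,300:335].mean().round()) for v in range(38,60,2)], t((316,46),s["tcp_pos"][2]+.0335))
```

```text
orange [ 19  17  39   8 251] [0.1036 0.0009 0.0421]
40 257.5 378.5 [0.1102 0.0011 0.0781] 0.07600000000000001
70 258.5 376.5 [0.0923 0.0008 0.0781] 0.07550000000000001
130 260.5 373.5 [0.0546 0.0006 0.0781] 0.0754
160 261.5 372.5 [0.0346 0.0007 0.0781] 0.0756
190 262.5 371.5 [0.0136 0.0008 0.0781] 0.0759
215 263.5 369.5 [-0.0046  0.0004  0.0781] 0.07519999999999999
body 150 285 346 [ 0.0521 -0.0004 -0.019 ]
body 200 286 345 [ 0.0315 -0.0003 -0.019 ]
cap top row edge [(38, np.float64(167.0)), (40, np.float64(158.0)), (42, np.float64(159.0)), (44, np.float64(201.0)), (46, np.float64(244.0)), (48, np.float64(247.0)), (50, np.float64(246.0)), (52, np.float64(247.0)), (54, np.float64(246.0)), (56, np.float64(247.0)), (58, np.float64(247.0))] [ 0.0883 -0.0003 -0.0335]
```

I'll shift 1.1 mm along tool +y with a tiny turn, then go down to just above the necks.

Emit:
play_rows(
  rows=[
    {"slide":[0,0.008,0.08],"delta_rot":[0,0,0.04],"fingers":-1},
    {"slide":[0,0,0.08],"delta_rot":[0,0,0],"fingers":-1},
    {"slide":[0,0,0.06],"delta_rot":[0,0,0],"fingers":-1},
    {"slide":[0,0,0.04],"delta_rot":[0,0,0],"fingers":-1},
    {"slide":[0,0,0],"delta_rot":[0,0,0],"fingers":-1},
    {"slide":[0,0,0],"delta_rot":[0,0,0],"fingers":-1},
  ],
  squeeze=50,
)

```text
time_s: 9.2
tcp_pos: [0.5568, -0.1466, 0.0526]
eef_rot: [180.0, -0.0, -94.6]
contact_force: [-0.3, -0.6, -2.2]
gripper_width: 0.025
gripper_force: 50.0
```

Emit:
play_rows(
  rows=[
    {"slide":[0,0,0.013],"delta_rot":[0,0,0],"fingers":-1},
    {"slide":[0,0,0.013],"delta_rot":[0,0,0],"fingers":-1},
  ],
)

```text
time_s: 9.45
tcp_pos: [0.5577, -0.1467, 0.0495]
eef_rot: [-179.9, -0.0, -94.6]
contact_force: [-1.6, 1.1, 10.5]
gripper_width: 0.0252
gripper_force: 50.0
```

Emit:
play_rows(
  rows=[
    {"slide":[0,0,0.014],"delta_rot":[0,0,0],"fingers":-1},
    {"slide":[0,0,0.014],"delta_rot":[0,0,0],"fingers":-1},
  ],
)

```text
time_s: 9.7
tcp_pos: [0.5584, -0.1469, 0.0465]
eef_rot: [-179.8, -0.0, -94.5]
contact_force: [-2.0, 1.4, 14.5]
gripper_width: 0.0255
gripper_force: 50.0
```

Emit:
play_rows(
  rows=[
    {"slide":[0,0,0.014],"delta_rot":[0,0,0],"fingers":-1},
    {"slide":[0,0,0.007],"delta_rot":[0,0,0],"fingers":-1},
  ],
)

```text
time_s: 9.95
tcp_pos: [0.5585, -0.1469, 0.0433]
eef_rot: [-179.8, -0.0, -94.5]
contact_force: [-0.7, 1.0, 11.7]
gripper_width: 0.0249
gripper_force: 50.0
```

Emit:
play_rows(
  rows=[
    {"slide":[0,0,0.014],"delta_rot":[0,0,0],"fingers":-1},
    {"slide":[0,0,0.014],"delta_rot":[0,0,0],"fingers":-1},
  ],
)

```text
time_s: 10.2
tcp_pos: [0.558, -0.1468, 0.0384]
eef_rot: [-179.9, -0.0, -94.5]
contact_force: [0.2, -0.2, 3.3]
gripper_width: 0.025
gripper_force: 50.0
```

Emit:
play_rows(
  rows=[
    {"slide":[0,0,0.014],"delta_rot":[0,0,0],"fingers":-1},
    {"slide":[0,0,0.007],"delta_rot":[0,0,0],"fingers":-1},
  ],
)

```text
time_s: 10.45
tcp_pos: [0.5569, -0.1465, 0.0336]
eef_rot: [-180.0, 0.0, -94.6]
contact_force: [1.3, -0.2, -2.3]
gripper_width: 0.0246
gripper_force: 50.0
```

Emit:
play_rows(
  rows=[
    {"slide":[0,0,0.007],"delta_rot":[0,0,0],"fingers":-1},
    {"slide":[0,0,0],"delta_rot":[0,0,0],"fingers":-1},
  ],
)

```text
time_s: 10.7
tcp_pos: [0.5573, -0.1465, 0.0327]
eef_rot: [-180.0, 0.0, -94.6]
contact_force: [4.6, -0.9, -4.0]
gripper_width: 0.0248
gripper_force: 50.0
```

Emit:
play_rows(
  rows=[
    {"slide":[0,0,0.007],"delta_rot":[0,0,0],"fingers":-1},
    {"slide":[0,0,0],"delta_rot":[0,0,0],"fingers":-1},
  ],
)

```text
time_s: 10.95
tcp_pos: [0.5575, -0.1465, 0.0322]
eef_rot: [-179.9, -0.0, -94.6]
contact_force: [4.0, -0.2, -0.1]
gripper_width: 0.0251
gripper_force: 50.0
```

It is snapped in. I'll release so that it settles on the saddles, then look.

Emit:
play_rows(
  rows=[
    {"slide":[0,0,0],"delta_rot":[0,0,0],"fingers":0},
    {"slide":[0,0,0],"delta_rot":[0,0,0],"fingers":0},
    {"slide":[0,0,0],"delta_rot":[0,0,0],"fingers":0},
    {"slide":[0,0,0],"delta_rot":[0,0,0],"fingers":0},
  ],
)

```text
time_s: 11.45
tcp_pos: [0.5565, -0.1466, 0.0317]
eef_rot: [180.0, -0.0, -94.6]
contact_force: [-0.3, 0.5, -0.0]
gripper_width: 0.0437
gripper_force: 0.0
```

```bash
python3 nose.py
python3 - <<'E'
from plant import r
from h import *
import pickle
s,w=pickle.load(open("w3.pkl","rb"));d={n:r.capture(n) for n in("side","scene")}
o=np.zeros((600,800,3),np.uint8)
o[:440,:400]=cv2.resize(w["image"][20:240,220:420],None,fx=2,fy=2)
o[:400,400:]=cv2.resize(d["side"]["image"][120:220,280:380],(400,400),interpolation=2)
o[440:600,400:]=cv2.resize(d["scene"]["image"][180:240,190:340],(400,160),interpolation=2)
cv2.imwrite("pics/w5.png",o)
E
```

```text
[ 0.55649471 -0.1466466   0.03172611] [ 1.79963201e+02 -3.50458000e-03 -9.45826655e+01] [-0.30749169  0.47600961 -0.01170756]
blue [280  85  66   9 482] axis [345.  89.] [280.  89.] [ 0.0754  0.0109 -0.019 ] [ 0.0753 -0.014  -0.019 ] top edge@z+14.5 [ 0.0758 -0.0013 -0.0335] [ 0.0777 -0.0015 -0.0045]
blue [ 281  104   64  159 9429] axis [312.5 104. ] [312.5 262. ] [ 0.0698 -0.0016 -0.019 ] [ 0.0037 -0.0016 -0.019 ] top edge@z+14.5 [ 0.0696 -0.0012 -0.0335] [ 0.07   -0.0014 -0.0045]
blue [ 285  296   58   30 1579] axis [342.  310.5] [285.  310.5] [-0.0201  0.0117 -0.019 ] [-0.0202 -0.0141 -0.019 ] top edge@z+14.5 [-0.0045 -0.0012 -0.0335] [-0.0212 -0.0014 -0.0045]
white [  233     0   162   195 17287] axis [313.5   0. ] [313.5 194. ] [ 0.1062 -0.0012 -0.019 ] [ 0.034  -0.0012 -0.019 ] top edge@z+14.5 [ 0.1022 -0.001  -0.0335] [ 0.1102 -0.0012 -0.0045]
white [283  93  61  10 538] axis [343.   97.5] [283.   97.5] [ 0.0722  0.0102 -0.019 ] [ 0.0722 -0.0129 -0.019 ] top edge@z+14.5 [ 0.0732 -0.0013 -0.0335] [ 0.0745 -0.0015 -0.0045]
```

View pics/w5.png

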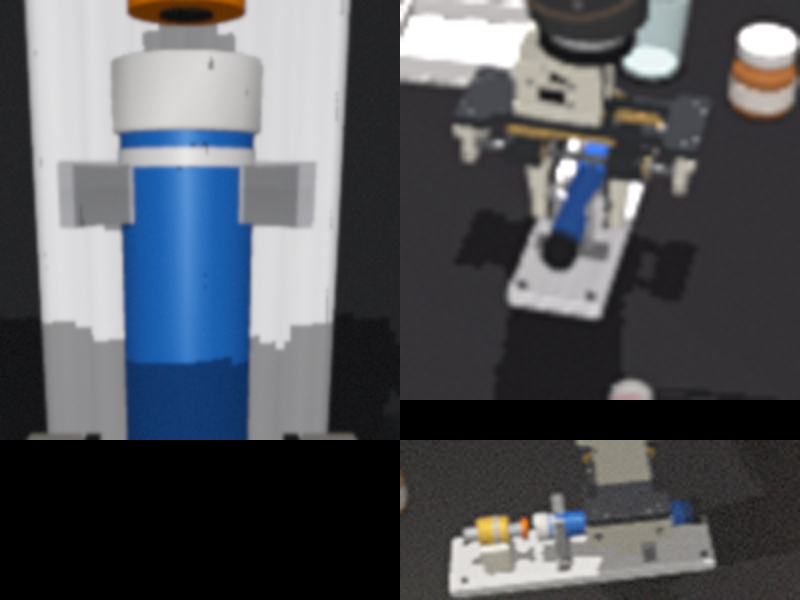

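The crop shows the cartridge down between the jaws of both clips, with a gap between the white cap (crop row 55) and the orange seal (row 20). I'll regrip centred and slide gently, watching the force.

Emit:
play_rows(
  rows=[
    {"slide":[0,-0.007,0],"delta_rot":[0,0,0],"fingers":0},
    {"slide":[0,0,0],"delta_rot":[0,0,0],"fingers":-1},
    {"slide":[0,0,0],"delta_rot":[0,0,0],"fingers":-1},
    {"slide":[0,0,0],"delta_rot":[0,0,0],"fingers":-1},
    {"slide":[0,0,0],"delta_rot":[0,0,0],"fingers":-1},
  ],
  squeeze=30,
)

```text
time_s: 12.22
tcp_pos: [0.5578, -0.1467, 0.0319]
eef_rot: [180.0, 0.0, -94.6]
contact_force: [-0.2, 0.2, 0.1]
gripper_width: 0.0256
gripper_force: 30.0
```

Emit:
play_rows(
  rows=[
    {"slide":[0.01,0,0],"delta_rot":[0,0,0],"fingers":-1},
    {"slide":[0.01,0,0],"delta_rot":[0,0,0],"fingers":-1},
  ],
)

```text
time_s: 12.48
tcp_pos: [0.5577, -0.1484, 0.0318]
eef_rot: [-180.0, 0.1, -94.6]
contact_force: [-1.3, 10.3, 1.2]
gripper_width: 0.0252
gripper_force: 30.0
```

Emit:
play_rows(
  rows=[
    {"slide":[0.01,0,0],"delta_rot":[0,0,0],"fingers":-1},
    {"slide":[0.01,0,0],"delta_rot":[0,0,0],"fingers":-1},
  ],
)

```text
time_s: 12.72
tcp_pos: [0.5575, -0.1513, 0.0318]
eef_rot: [-180.0, 0.1, -94.6]
contact_force: [-1.3, 9.9, 1.8]
gripper_width: 0.0256
gripper_force: 30.0
```

Emit:
play_rows(
  rows=[
    {"slide":[0.01,0,0],"delta_rot":[0,0,0],"fingers":-1},
    {"slide":[0.01,0,0],"delta_rot":[0,0,0],"fingers":-1},
  ],
)

```text
time_s: 12.98
tcp_pos: [0.5572, -0.1543, 0.0318]
eef_rot: [-180.0, 0.1, -94.6]
contact_force: [-0.9, 9.7, 1.7]
gripper_width: 0.0254
gripper_force: 30.0
```

Emit:
play_rows(
  rows=[
    {"slide":[0.007,0,0],"delta_rot":[0,0,0],"fingers":-1},
    {"slide":[0.007,0,0],"delta_rot":[0,0,0],"fingers":-1},
  ],
)

```text
time_s: 13.22
tcp_pos: [0.5571, -0.1562, 0.0318]
eef_rot: [-180.0, 0.1, -94.6]
contact_force: [-1.1, 10.2, 2.9]
gripper_width: 0.0252
gripper_force: 30.0
```

Emit:
play_rows(
  rows=[
    {"slide":[0.007,0,0],"delta_rot":[0,0,0],"fingers":-1},
    {"slide":[0.007,0,0],"delta_rot":[0,0,0],"fingers":-1},
  ],
)

```text
time_s: 13.48
tcp_pos: [0.5569, -0.1582, 0.0318]
eef_rot: [-180.0, 0.1, -94.6]
contact_force: [-2.3, 10.8, 2.8]
gripper_width: 0.0254
gripper_force: 30.0
```

Emit:
play_rows(
  rows=[
    {"slide":[0.005,0,0],"delta_rot":[0,0,0],"fingers":-1},
    {"slide":[0.005,0,0],"delta_rot":[0,0,0],"fingers":-1},
  ],
)

```text
time_s: 13.72
tcp_pos: [0.5568, -0.1597, 0.0318]
eef_rot: [-180.0, 0.1, -94.6]
contact_force: [-0.4, 11.0, 3.1]
gripper_width: 0.0252
gripper_force: 30.0
```

Emit:
play_rows(
  rows=[
    {"slide":[0.005,0,0],"delta_rot":[0,0,0],"fingers":-1},
    {"slide":[0.005,0,0],"delta_rot":[0,0,0],"fingers":-1},
  ],
)

```text
time_s: 13.98
tcp_pos: [0.5567, -0.1611, 0.0318]
eef_rot: [-180.0, 0.1, -94.6]
contact_force: [-1.5, 12.3, 3.4]
gripper_width: 0.0252
gripper_force: 30.0
```

Emit:
play_rows(
  rows=[
    {"slide":[0.004,0,0],"delta_rot":[0,0,0],"fingers":-1},
    {"slide":[0,0,0],"delta_rot":[0,0,0],"fingers":-1},
  ],
)

```text
time_s: 14.22
tcp_pos: [0.5567, -0.1613, 0.0318]
eef_rot: [-180.0, 0.1, -94.6]
contact_force: [-1.5, 13.8, 2.8]
gripper_width: 0.0256
gripper_force: 30.0
```

Emit:
play_rows(
  rows=[
    {"slide":[0.004,0,0],"delta_rot":[0,0,0],"fingers":-1},
    {"slide":[0,0,0],"delta_rot":[0,0,0],"fingers":-1},
  ],
)

```text
time_s: 14.48
tcp_pos: [0.5567, -0.1615, 0.0318]
eef_rot: [-180.0, 0.2, -94.6]
contact_force: [-1.5, 16.4, 2.9]
gripper_width: 0.0253
gripper_force: 30.0
```

Emit:
play_rows(
  rows=[
    {"slide":[0.004,0,0],"delta_rot":[0,0,0],"fingers":-1},
    {"slide":[0,0,0],"delta_rot":[0,0,0],"fingers":-1},
  ],
)

```text
time_s: 14.72
tcp_pos: [0.5567, -0.1617, 0.0318]
eef_rot: [-180.0, 0.2, -94.6]
contact_force: [-2.4, 19.6, 4.5]
gripper_width: 0.0251
gripper_force: 30.0
```

The force has risen to 19.6 N (about 10 N of it drag) with almost no motion: that's the hard stop, after 15 mm of travel as expected. I'll release and rise.

Emit:
play_rows(
  rows=[
    {"slide":[-0.006,0,0],"delta_rot":[0,0,0],"fingers":-1},
    {"slide":[0,0,0],"delta_rot":[0,0,0],"fingers":0.1},
    {"slide":[0,0,0],"delta_rot":[0,0,0],"fingers":0.1},
    {"slide":[0,0,0],"delta_rot":[0,0,0],"fingers":0.1},
    {"slide":[0,0,0],"delta_rot":[0,0,0],"fingers":0.1},
  ],
)

```text
time_s: 15.35
tcp_pos: [0.5565, -0.164, 0.0318]
eef_rot: [180.0, -0.0, -94.6]
contact_force: [-0.0, -0.2, 0.1]
gripper_width: 0.0479
gripper_force: 0.0
```

Emit:
play_rows(
  rows=[
    {"slide":[0,0,-0.05],"delta_rot":[0,0,0],"fingers":0.1},
    {"slide":[0,0,-0.1],"delta_rot":[0,0,0],"fingers":0.1},
    {"slide":[0,0,-0.2],"delta_rot":[0,0,0],"fingers":0.1},
    {"slide":[0,0,-0.2],"delta_rot":[0,0,0],"fingers":0.1},
    {"slide":[0,0,-0.2],"delta_rot":[0,0,0],"fingers":0.1},
    {"slide":[0,0,-0.2],"delta_rot":[0,0,0],"fingers":0.1},
    {"slide":[0,0,0],"delta_rot":[0,0,0],"fingers":0.1},
    {"slide":[0,0,0],"delta_rot":[0,0,0],"fingers":0.1},
  ],
)

```text
time_s: 16.35
tcp_pos: [0.5563, -0.1636, 0.1749]
eef_rot: [-180.0, 0.0, -94.6]
contact_force: [-0.1, -0.1, -0.9]
gripper_width: 0.0482
gripper_force: 0.0
```

Run:
```python
from plant import r
from h import *
s=r.get_state();print(s["contact_force"]);w=r.capture("wrist")["image"];d=r.capture("scene")["image"]
o=np.zeros((600,800,3),np.uint8)
o[:600,:450]=cv2.resize(w[40:240,240:390],None,fx=3,fy=3,interpolation=2)
o[:200,450:]=cv2.resize(d[180:240,195:300],(350,200),interpolation=2)
cv2.imwrite("pics/w6.png",o)
```

```text
[-0.06002674 -0.07403085 -0.87125694]
```

View pics/w6.png

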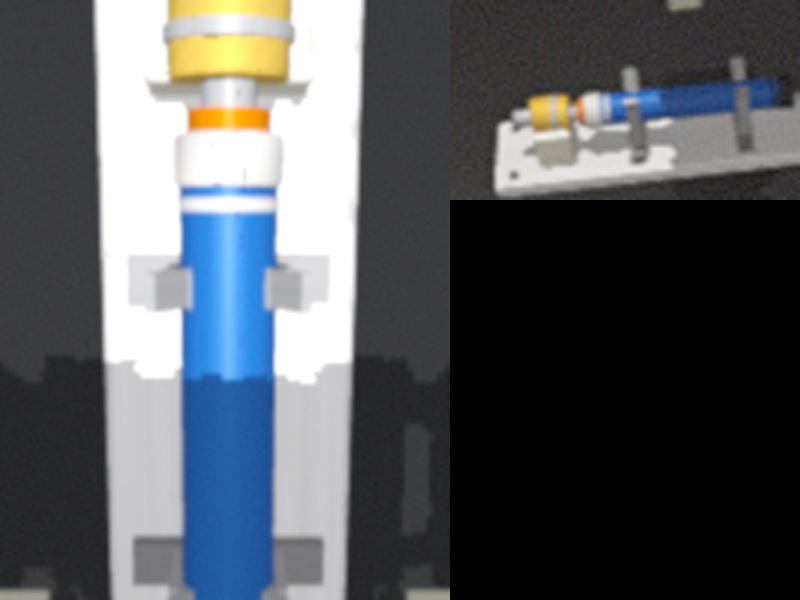

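The final view shows the cartridge in both clips, with the cap against the seal. The gap from the brass to the orange disc has shrunk from about 14 mm to about 7.5 mm, so the seal is fully in. The gripper is clear.

```bash
python3 -c "from plant import r; print(r.close_job())"
```

```text
the job is handed in; nothing more can be done
None
```

The blue cartridge is snapped into both clips, white cap against the fitting, and was slid until the seal hit its hard stop. I let go, moved the gripper clear and handed the job in at about 16 s; no verdict came back.

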